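# Pop a dishwasher tablet and stop it with the other finger

## Robot

A 6-joint arm with a two-finger parallel gripper is mounted at the origin on a cart in front of the work surface, level with it; the furniture and walls round the work are solid. World frame = base frame: x ahead of the robot, y to its left, z up, the work surface at z = 0. Lengths are in m, angles in rad, forces in N, time in s.
With the tool pointing down it reaches from about 0.3 to 0.875 m from the base axis. Payload 6.4 kg.
Tool frame: the origin (TCP) lies at the very end of the fingers, on their centre line; the grasp point (between the pads) lies 19 mm behind it; z points along the fingers, y is the line along which they close (so a half turn about z gives the same grasp; the last joint's range is limited). The gripper opens to 85 mm and grips with 20 to 120 N. Pads are 22 mm wide; open, the fingers measure 114 mm over their backs; the gripper's body (76 mm by 85 mm) begins 54 mm behind the grasp point. The pads swing forward as they close: fully open they stand 13 mm farther back than shut.
Start: joints at [1.126, 0.181, 1.607, -0, 1.354, -0.206], TCP at [0.136, 0.559, 0.231] pointing down, gripper open.
Joint ranges: [-2.99, 2.99], [-0.89, 2.07], [0.3, 2.58], [-1.14, 4.28], [0, 2.63], [-3.12, 3.12]. Speed limits (rad/s): [2.57, 2.57, 3.01, 3.14, 3.14, 3.14].

## Interface

Orientations are given as a unit quaternion [x, y, z, w].
In Python, from cell import get_obs, optics, robot gives the robot as it stands.
- The arm moves only by the shell command python3 -m pendant 'ROWS' [FORCE]. ROWS is JSON, a list of rows, each a list of 7 numbers: the opening in per cent of the stroke, from 0 (shut) to 100 (fully open), then the shift along the world's x, y, z in m, then the turn, a rotation vector about the world's x, y, z in degrees. A call has 1 to 5 rows; each row is the pose to reach, as a shift and turn from the pose commanded when the call began; what a row does not reach only later rows make up. A row lasts 1/12 s, in which the tool goes at most 41.7 mm and 7.16 degrees, less where a joint would pass 70% of its speed; a pose out of reach is approached as far as the arm can. A call with a gripper value outside its range is refused whole. The fingers move at their own pace and stop on an object; FORCE is the grip in N (left out, the last holds). Time passes only in rows, so rows that repeat a pose let the fingers close. It gives the time, the measured TCP pose, the force, the opening and the grip force at its end, in the units of the state.
- get_obs(): the state, without advancing time (a new reading comes with each control period).
- optics.capture(name): name is "side" or "top"; returns a dict with "frame" (384x512x3 uint8, red, green, blue), "fx", "fy", "cx", "cy" (pixels), "R" (3x3) and "t" (3): a world point X has camera coordinates R X + t. Camera axes: x right, y down, z forward; pixel columns grow to the right and rows downward; lengths in m; the calibration is good to about 2 mm. A picture is of the moment at which its call begins. There is no depth.
- robot.job_done(): hands the job in; it is judged then, once.
The state is a dict: "time": time; "q": joint angles; "joint_vel": joint speeds; "effort": joint torques, N m; "ee_pos": TCP position; "tcp_rot": TCP orientation; "contact_force": force on the tool from outside, world axes, zero at the start; "torque": the same for the moment, N m; "grip_width": finger opening in m; "grip_force": force on a finger pad.
Only numpy, scipy, OpenCV 4.12 (cv2) and the standard library are available. Lean on these libraries where they do the work, as an engineer would, in place of code of your own. Each camera call takes 0.05 s, during which the arm holds its last target. There are 200 camera calls.

## Task

Pop the white tablet out of the spring dispenser: press the ribbed key beside its mouth fully down with one fingertip, and have the other finger standing over the low apron in front of the tablet so that the tablet, shot out by the spring, comes partly out and is stopped against that finger before it slides off the apron. Nothing is to be pinched or lifted, and the things lying around stay where they are. Finish while still holding it so, the key down under one finger and the tablet resting against the other.

Things in the scene. Friction and masses are not known exactly. Their poses are not given: they have to be found in the camera images.
- dispenser: Steel tablet dispenser fixed to the worktop, 150 x 53 x 49 mm. Origin on the worktop under the chute's middle line, at the gate. +x points back to the grey spring hood; the tablet leaves along -x; +y left, z up. Chute floor 14 mm high, 43 mm wide. Tablet bay x = 1 to 40 mm, walls 36 mm high, open above. A follower spring of 3 N pushes the freed tablet out for 50 mm.
- tablet: White dishwasher tablet, a loose block with rounded edges, 38 (x) x 40 (y) x 22 mm, 40 g. Origin at the centre of its underside. Starts with its centre at dispenser x = +19 mm, front face at x = 0, underside 14 and top 36 mm above the worktop. Caught: 6 to 40 mm out (centre between dispenser x = +13 and -21 mm) and presses on the finger with 2 to 3 N; past 45 mm it is lost.
- key_top (a point): Centre of the top of the grey ribbed key, at the right of the apron: dispenser x = -29, y = -65 mm, 35 mm above the worktop when up; moves with the key. The key is 34 mm (x) by 40 mm (y).
- stop_spot (a point): Point over the apron's middle line: dispenser x = -29, y = 0 mm, 25 mm above the worktop, 65 mm from the key's centre along y. A finger 22 mm wide (x) here stops the tablet after 18 mm. The apron is flat, x = -7 to -42 mm, 14 mm high, its rails 20 mm high: a fingertip level with the pressed key (23 mm) clears both and overlaps the tablet by 13 mm.
- key (a joint): Travel of the key in m: 0 up, 0.012 fully down at its stop. It springs back when let go: 1.5 N starts it, 4.5 N plus 1 to 2 N of drag takes it fully down. The gate, 7 mm above the chute floor, is part of it and sinks with it: the tablet is freed about 6 to 7 mm down. It must end at least 0.0095 down.
- garlic: Bystander: garlic bulb, 60 mm; leave it alone. Origin at the centre of its underside.
- paint_pot: Bystander: small blue paint bottle, 31 mm wide, 78 mm tall; leave it alone. Origin at the centre of its underside.
- glue_stick: Bystander: white glue stick lying down, 94 x 24 mm; leave it alone. Origin at the centre of its underside.
- eraser_box: Bystander: flat teal box, 98 x 46 x 20 mm; leave it alone. Origin at the centre of its underside.
- marker: Bystander: black-capped marker lying down, 131 x 15 mm; leave it alone. Origin at the centre of its underside.
Things that resemble listed ones, but are neither listed nor needed, are in the scene too. There is more than one size of the tablet; the one meant has the size given above.

How it is judged:
On the way:
1. the key is going down while the tablet is still in the dispenser (value of joint key above 0.003 m and x of tablet in the frame of dispenser above 0.014 m).
At the end, for the whole second after the job is handed in: The key is held at least 9.5 mm down, and the tablet, 6 to 40 mm out of its place, lies flat and still in the chute, pressing on a finger with more than 0.4 N (value of joint key above 0.0095 m and contact force between the fingers and tablet above 0.4 N and x of tablet in the frame of dispenser between -0.021 and 0.013 m and linear speed of tablet below 0.02 m/s and z of tablet in the frame of dispenser below 0.022 m and angle between tablet's own z axis and vertical below 0.25 rad); the arm keeps its last pose, push and grip.
It fails at once if the tablet slips away: it comes out by more than 45 mm (x of tablet in the frame of dispenser below -0.026 m).
It fails at once if the tablet is lifted more than 16 mm off the chute floor (z of tablet in the frame of dispenser above 0.03 m).
It fails at once if a bystander is moved more than 30 mm (distance of any of garlic, paint_pot, glue_stick, eraser_box, marker from where it was at the start of the episode above 0.03 m).
It also fails if it takes over 32 s, if anything falls off the work surface, if the arm or the gripper's body presses on something with over 40 N, if the wrist force passes 120 N, or if a joint passes its speed limit or range.

## Working session

There is one attempt and no reset: what is moved stays moved. The work goes in short steps, Python scripts to look and compute and a shell command to move; the robot and the scene stay as the last step left them, time stands still between calls to the robot, and variables do not carry over. Pictures are saved under pics/ and viewed, at most 10 in all, crops included, and the job is handed in when it is done.

```bash
mkdir -p pics
python3 - <<'E'
from cell import get_obs, optics
import cv2,numpy as np
for n in("side","top"):
    c=optics.capture(n);cv2.imwrite(f"pics/{n}0.png",c["frame"][:,:,::-1])
    R=np.array(c["R"]);print(n,c["fx"],c["cx"],c["cy"],R.round(3).tolist(),(-R.T@np.array(c["t"])).round(3))
o=get_obs();print(o["time"],o["ee_pos"],o["tcp_rot"],o["grip_width"])
E
```

```text
side 413.69474907005235 249.3640387062402 192.48353842083915 [[0.932, -0.362, -0.011], [-0.247, -0.612, -0.751], [0.265, 0.703, -0.66]] [ 0.316 -0.512  0.62 ]
top 411.34347861450044 254.4919244151583 189.693321007518 [[0.003, -1.0, -0.005], [-0.985, -0.002, -0.175], [0.175, 0.006, -0.985]] [0.368 0.056 0.974]
0.1 [0.13578334 0.5582516  0.23050826] [ 1.19127528e-01  9.92878671e-01 -7.18399906e-04 -2.46084674e-04] 0.08567583196148777
```

View pics/top0.png

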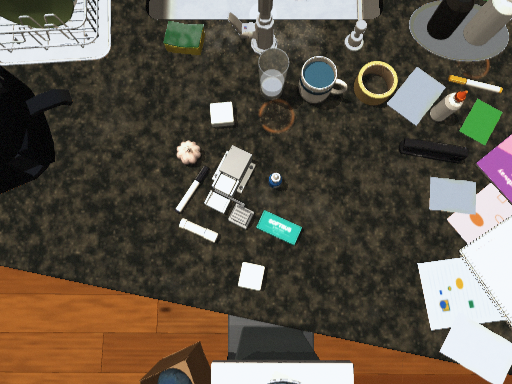

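View pics/side0.png

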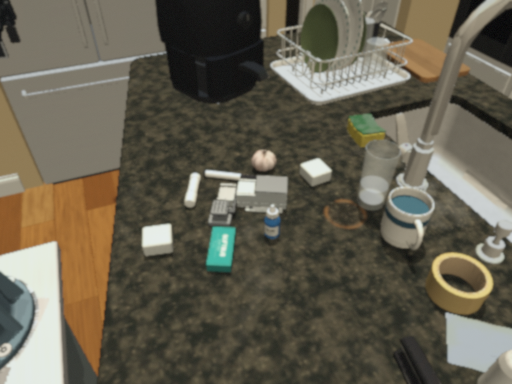

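Top: the hood is at about (237,162), the tablet at (226,185), the apron at (218,202) and the key at (240,214). Glue stick, marker, paint pot and teal box lie close by. Next I'll enlarge the area in both views.

Run:
```python
import cv2,numpy as np
t=cv2.imread("pics/top0.png")[135:255,165:315];s=cv2.imread("pics/side0.png")[140:280,170:310]
a=cv2.resize(t,None,fx=5,fy=5,interpolation=cv2.INTER_CUBIC);cv2.imwrite("pics/tc.png",a)
cv2.imwrite("pics/sc.png",cv2.resize(s,None,fx=4.2,fy=4.2,interpolation=cv2.INTER_CUBIC))
```

```text
(no output)
```

View pics/tc.png

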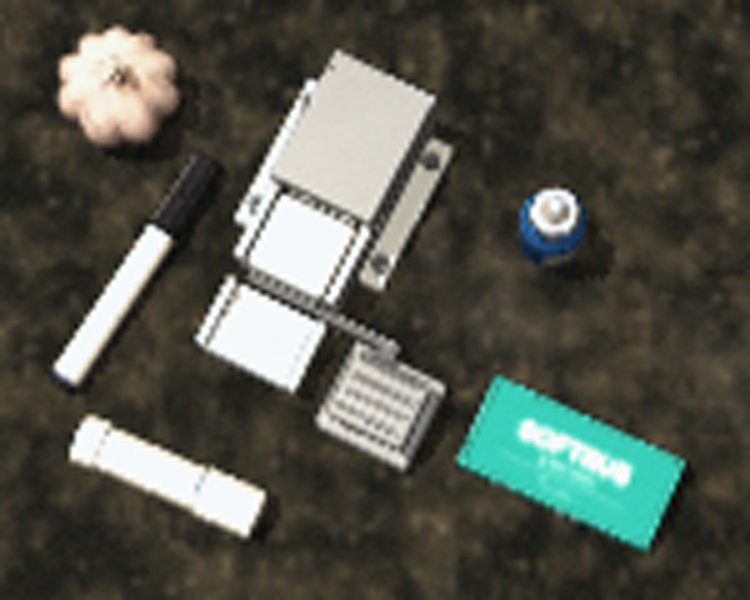

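View pics/sc.png

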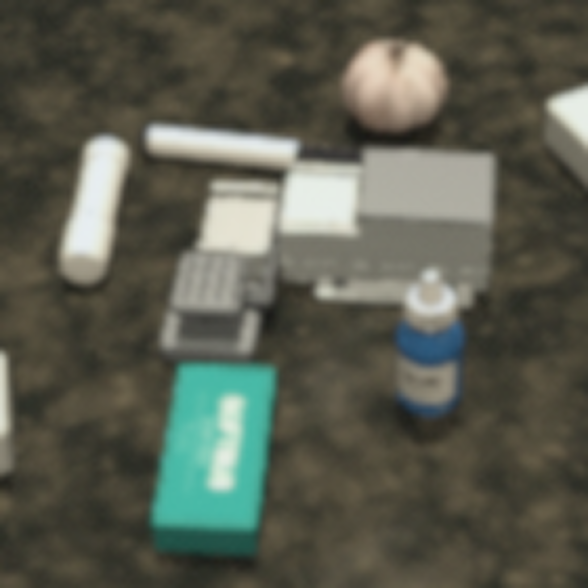

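The crops show, in top-crop pixels, hood top corners (337,50), (435,98), (370,224), (272,178). The apron is a white plate at (198,340), (232,280), (327,322), (296,390). The ribbed key is centred near (383,402).

```bash
cat > h.py <<'E'
import numpy as np
def ray(c,u,v,z):
    R=np.array(c["R"]);C=-R.T@np.array(c["t"]);d=R.T@np.array([(u-c["cx"])/c["fx"],(v-c["cy"])/c["fy"],1]);return (C+d*(z-C[2])/d[2])[:2]
E
python3 - <<'E'
from cell import optics
from h import *
c=optics.capture("top");s=optics.capture("side")
T=lambda u,v,z:ray(c,(u+.5)/5-.5+165,(v+.5)/5-.5+135,z)
S=lambda u,v,z:ray(s,(u+.5)/4.2-.5+170,(v+.5)/4.2-.5+140,z)
H=[T(*p,.049) for p in[(337,50),(435,98),(370,224),(272,178)]]
print("hood",np.round(H,4).tolist(),[round(float(np.linalg.norm(H[i]-H[i-1])),4) for i in range(4)])
for a,b in((0,3),(1,2)):
    d=H[a]-H[b];print("ax",np.degrees(np.arctan2(d[1],d[0])))
for a,b in((0,1),(3,2)):
    d=H[a]-H[b];print("ay",np.degrees(np.arctan2(d[1],d[0])))
A=[T(*p,.02) for p in[(198,340),(232,280),(327,322),(296,390)]]
K=[T(*p,.035) for p in[(360,342),(445,383),(405,468),(318,422)]]
for n,q in(("apron",A),("key",K)):
    print(n,np.mean(q,0),[round(float(np.linalg.norm(q[i]-q[i-1])),4) for i in range(4)],q)
print("side key",S(208,280,.035),np.round([S(*p,.035) for p in[(183,250),(240,255),(233,314),(173,308)]],4).tolist())
print("hood side",[S(*p,.049) for p in[(362,150),(495,152),(493,240),(360,235)]])
print("tablet front top z36",T(247,258,.036),T(322,302,.036), "side",S(285,163,.036),S(281,233,.036))
d=np.array
for n,q in dict(garlic=(118,85,.03),pot=(552,212,.07),glue0=(88,438,.02),glue1=(250,515,.02),mk0=(68,375,.012),mk1=(205,165,.012),b0=(497,377,.02),b1=(460,460,.02),b2=(687,460,.02)).items():print(n,T(*q))
E
```

```text
hood [[0.6391, 0.1146], [0.6161, 0.0688], [0.5564, 0.0983], [0.5779, 0.1437]] [0.0678, 0.0512, 0.0666, 0.0503]
ax -25.498978919075682
ax -26.334691194308057
ay 63.34502488589311
ay 64.63612056057133
apron [0.51006509 0.14923807] [0.052, 0.0324, 0.0493, 0.0351] [array([0.50660252, 0.17975679]), array([0.53520458, 0.16443194]), array([0.51529946, 0.11936697]), array([0.48315378, 0.13339658])]
key [0.47519817 0.09261454] [0.0416, 0.0436, 0.0431, 0.0452] [array([0.50369438, 0.10301988]), array([0.4847731 , 0.06373941]), array([0.44569525, 0.081841  ]), array([0.46662995, 0.12185788])]
side key [0.47768904 0.09369282] [[0.4729, 0.1193], [0.4982, 0.1051], [0.4814, 0.0664], [0.4558, 0.0812]]
hood side [array([0.57936149, 0.14351996]), array([0.64294381, 0.11601094]), array([0.61278881, 0.05419113]), array([0.55357871, 0.08203187])]
tablet front top z36 [0.54278958 0.1558788 ] [0.52218063 0.12075215] side [0.54345611 0.16358997] [0.52249814 0.11190472]
garlic [0.62724891 0.2194837 ]
pot [0.55779858 0.01572977]
glue0 [0.46042988 0.22980969]
glue1 [0.42503064 0.15369389]
mk0 [0.49092963 0.24172284]
mk1 [0.59261714 0.17953751]
b0 [0.48952365 0.03958155]
b1 [0.45071753 0.05676328]
b2 [ 0.45103214 -0.04845624]
```

The dispenser's yaw is about -26° and its origin about (0.532, 0.138). That predicts the key at (0.477, 0.092), which matches both views. The tool centre should be at (0.492, 0.1215), turned -12.4°, with an opening of about 50 mm.

```bash
python3 -m pendant '[[59,0.03,-0.035,0,0,0,-6],[59,0.06,-0.07,0,0,0,-12.4],[59,0.08,-0.1,0,0,0,-12.4],[59,0.1,-0.125,0,0,0,-12.4],[59,0.12,-0.15,0,0,0,-12.4]]' 40
python3 -m pendant '[[59,0.025,-0.03,0,0,0,0],[59,0.05,-0.06,0,0,0,0],[59,0.075,-0.09,0,0,0,0],[59,0.1,-0.12,0,0,0,0],[59,0.12,-0.145,0,0,0,0]]'
python3 -m pendant '[[59,0.025,-0.03,-0.02,0,0,0],[59,0.05,-0.06,-0.04,0,0,0],[59,0.075,-0.09,-0.07,0,0,0],[59,0.1,-0.12,-0.1,0,0,0],[59,0.116,-0.142,-0.13,0,0,0]]'
python3 -m pendant '[[59,0,0,0,0,0,0],[59,0,0,0,0,0,0]]'
python3 - <<'E'
from cell import get_obs, optics
import cv2,numpy as np
c=optics.capture("top");a=c["frame"][135:255,165:315,::-1]
s=optics.capture("side");b=s["frame"][140:260,170:320,::-1]
f=lambda x:cv2.resize(x,(400,320),interpolation=cv2.INTER_CUBIC)
cv2.imwrite("pics/c1.png",np.hstack([f(a),f(b)]))
print(get_obs())
E
```

```text
time: 0.62
ee_pos: [0.2567, 0.4069, 0.2311]
tcp_rot: [0.226, 0.974, -0.0, 0.0]
contact_force: [0.6, -0.9, -1.0]
grip_width: 0.0503
grip_force: 0.0
time: 1.03
ee_pos: [0.3773, 0.2616, 0.2314]
tcp_rot: [0.226, 0.974, -0.0, 0.0]
contact_force: [0.4, 0.6, -0.3]
grip_width: 0.0507
grip_force: 0.0
time: 1.45
ee_pos: [0.4861, 0.1302, 0.1138]
tcp_rot: [0.226, 0.974, 0.0, 0.001]
contact_force: [1.0, 0.6, -0.2]
grip_width: 0.0505
grip_force: 0.0
time: 1.62
ee_pos: [0.4831, 0.1306, 0.1117]
tcp_rot: [0.227, 0.974, -0.001, -0.003]
contact_force: [0.0, 0.5, 0.5]
grip_width: 0.0503
grip_force: 0.0
{'time': 1.7167, 'q': array([ 2.96297581e-02,  1.61312579e-01,  1.88772141e+00,  3.54813265e-04,
        1.09256493e+00, -1.08590693e+00]), 'joint_vel': array([ 0.02327176, -0.02888372, -0.00625323, -0.00121231, -0.00217145,
       -0.00050277]), 'effort': array([-8.99538137e-01, -3.71547425e+01, -2.97074836e+01, -5.18768490e-02,
       -7.22238365e-04, -9.03960754e-03]), 'ee_pos': array([0.48410053, 0.13230021, 0.11432272]), 'tcp_rot': array([ 2.25748656e-01,  9.74185567e-01,  1.51522648e-04, -4.31039802e-05]), 'contact_force': array([ 0.04870349, -0.60962858, -0.45345833]), 'torque': array([-0.00293007,  0.00485021,  0.00304694]), 'grip_force': 0.0, 'grip_width': 0.05036750706933482}
```

View pics/c1.png

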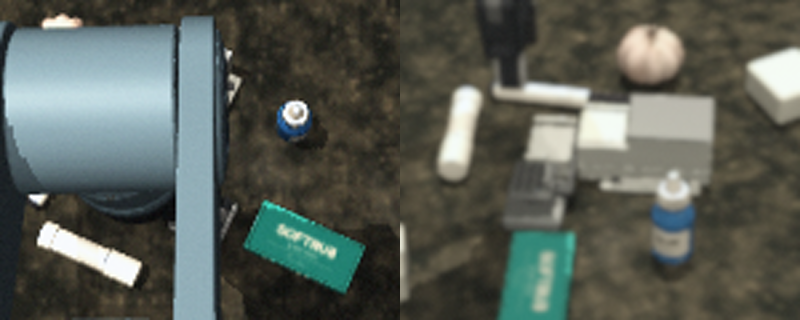

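The top view is blocked by the arm. In the side view the finger is still above the area, and the layout is undisturbed. The last move stopped short, so I'll correct it and come down to just above the key.

```bash
python3 -m pendant '[[59,0.007,-0.01,-0.02,0,0,0],[59,0.007,-0.01,-0.045,0,0,0],[59,0.007,-0.01,-0.055,0,0,0],[59,0.007,-0.01,-0.055,0,0,0],[59,0.007,-0.01,-0.055,0,0,0]]'
python3 - <<'E'
from cell import get_obs, optics
import cv2,numpy as np
P=[]
for i in range(5):
    s=optics.capture("side");P.append(get_obs()["ee_pos"])
print(np.mean(P,0),np.std(P,0))
b=s["frame"][150:250,180:305,::-1]
cv2.imwrite("pics/c2.png",cv2.resize(b,(750,600),interpolation=cv2.INTER_CUBIC))
E
```

```text
time: 2.13
ee_pos: [0.4909, 0.1229, 0.0597]
tcp_rot: [0.225, 0.974, 0.0, 0.0]
contact_force: [0.5, -0.5, -0.3]
grip_width: 0.0501
grip_force: 0.0
[0.49202813 0.12251283 0.06046771] [0.00019658 0.00017647 0.00014763]
```

View pics/c2.png

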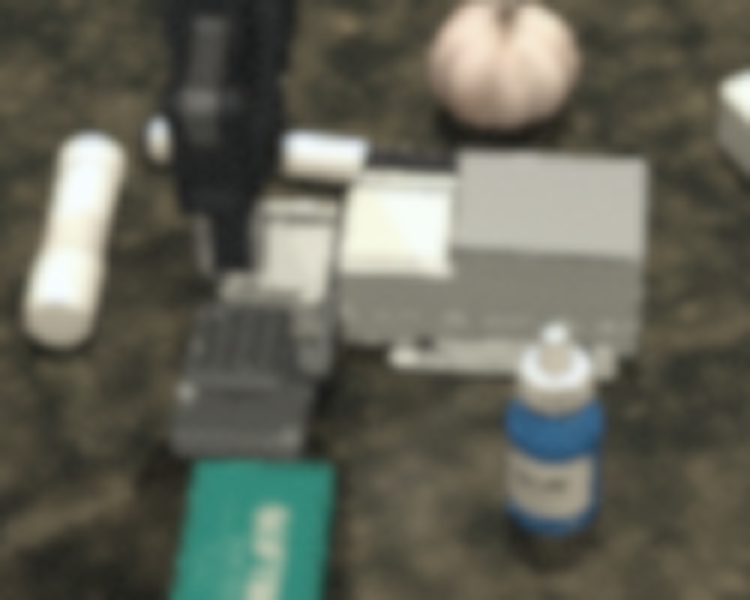

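The near (key-side) fingertip bottom is at about crop (235,270), behind and above the ribbed key. I'll check its position against the key.

Run:
```python
from cell import optics
from h import *
s=optics.capture("side");R=np.array(s["R"]);t=np.array(s["t"])
for z in(.06,.066):
    for p in[(215,270),(235,270),(252,270),(205,268)]:print(z,p,ray(s,180+p[0]/6,150+p[1]/6,z))
for X in[(.4777,.0933,z) for z in(.06,.066)]+[(.5062,.1517,.066),(.5062,.1517,.06)]:
    c=R@X+t;u=s["fx"]*c[0]/c[2]+s["cx"];v=s["fy"]*c[1]/c[2]+s["cy"];print("pred",X,(u-180)*6,(v-150)*6)
```

```text
0.06 (215, 270) [0.4749729  0.10230766]
0.06 (235, 270) [0.48128473 0.09976351]
0.06 (252, 270) [0.48664843 0.09760152]
0.06 (205, 268) [0.47212619 0.10455844]
0.066 (215, 270) [0.47327296 0.0957225 ]
0.066 (235, 270) [0.47951713 0.09320562]
0.066 (252, 270) [0.48482335 0.09106681]
0.066 (205, 268) [0.47045675 0.09794916]
pred (0.4777, 0.0933, 0.06) 230.84705864267028 284.4456385800359
pred (0.4777, 0.0933, 0.066) 229.7663593314195 271.17103242593964
pred (0.5062, 0.1517, 0.066) 255.27144278414028 149.9066313347866
pred (0.5062, 0.1517, 0.06) 256.1789320656539 162.99520492465388
```

The fingertips are 6 mm behind the TCP and aligned with the key. Going down to first contact.

```bash
python3 -m pendant '[[59,0,-0.001,-0.015,0,0,0],[59,0,-0.001,-0.027,0,0,0],[59,0,-0.001,-0.029,0,0,0],[59,0,-0.001,-0.031,0,0,0],[59,0,-0.001,-0.031,0,0,0]]'
python3 -m pendant '[[59,0,0,-0.001,0,0,0],[59,0,0,-0.002,0,0,0],[59,0,0,-0.003,0,0,0],[59,0,0,-0.003,0,0,0]]'
```

```text
time: 2.85
ee_pos: [0.491, 0.1209, 0.0282]
tcp_rot: [0.226, 0.974, -0.0, -0.0]
contact_force: [-0.6, 0.4, 0.5]
grip_width: 0.0504
grip_force: 0.3
time: 3.18
ee_pos: [0.4914, 0.121, 0.0252]
tcp_rot: [0.226, 0.974, 0.0, 0.0]
contact_force: [-1.1, -0.3, 3.4]
grip_width: 0.0507
grip_force: 1.8
```

```bash
python3 -m pendant '[[59,0,0,-0.002,0,0,0],[59,0,0,-0.003,0,0,0],[59,0,0,-0.004,0,0,0],[59,0,0,-0.005,0,0,0],[59,0,0,-0.005,0,0,0]]'
python3 -m pendant '[[59,0,0,-0.001,0,0,0],[59,0,0,-0.002,0,0,0],[59,0,0,-0.003,0,0,0],[59,0,0,-0.003,0,0,0]]'
```

```text
time: 3.6
ee_pos: [0.4914, 0.1211, 0.0201]
tcp_rot: [0.225, 0.974, 0.0, 0.0]
contact_force: [-1.1, -0.1, 4.6]
grip_width: 0.0507
grip_force: 3.6
time: 3.93
ee_pos: [0.4915, 0.1209, 0.019]
tcp_rot: [0.225, 0.974, -0.0, -0.0]
contact_force: [-10.3, -0.5, 27.0]
grip_width: 0.0506
grip_force: 14.7
```

Run:
```python
from cell import get_obs, optics
import cv2,numpy as np
P=[]
for i in range(5):
    s=optics.capture("side");o=get_obs();P.append([*o["ee_pos"],*o["contact_force"]])
print(np.mean(P,0).round(4))
b=s["frame"][150:250,180:305,::-1]
cv2.imwrite("pics/c3.png",cv2.resize(b,(750,600),interpolation=cv2.INTER_CUBIC))
```

```text
[ 4.91500e-01  1.20900e-01  1.90000e-02 -9.90340e+00 -3.50000e-01
  2.71409e+01]
```

View pics/c3.png

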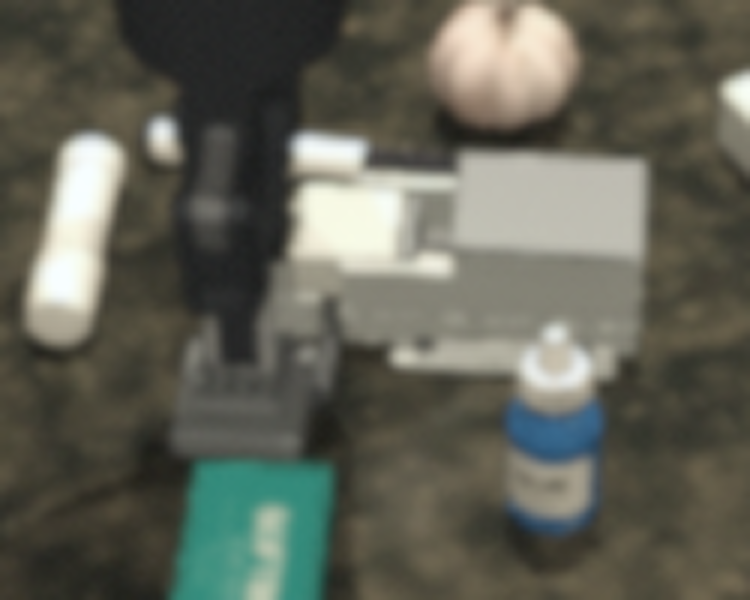

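The image shows the key down under the near finger. The tablet is about 18 mm out, against the far finger, with a gap behind it at (425,225). The force jump to 27 N means the key is on its stop. Bystanders haven't moved, so I'm handing in.

```bash
python3 -c "
from cell import robot
print(robot.job_done())"
```

```text
the job is handed in; nothing more can be done
None
```

I handed in the job with the key pressed to its stop under one finger and the tablet resting about 18 mm out against the other; the hand-in gave no verdict, so the result is unconfirmed.

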